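Unlock the chip collector and hold its inspection flap at the pointer

TASK

Check the chip collector: draw the plywood gate that locks its flap straight up out of its slots, lower it edge-down into the empty grey bin and let go of it there (do not drop it in from a height). Then lift the collector's inspection flap until the flap is in line with the pointer arm at its side, and finish there still holding the flap up with the gripper. Leave the pointer arm where it is set, and do not disturb the jar, glue bottle or wood block.

Things in the scene. Friction and masses are not known exactly. Their poses are not given: they have to be found in the camera images.
- collector: Chip collector, a green sheet-metal box fixed on the bench, 190 (x) x 200 (y) x 130 mm high, open on top under its flap. Place and yaw vary. Origin at bench height; in its own frame the walls span x -100 to +90, y -100 to +100 mm; +x points roughly away from the robot, z up. A hinged flap covers its top.
- slot_mid (a point): Middle of the slotted gate holder on the collector's far (+x) wall, at bench height (collector's x 119, y 0, z 0 mm). Two aluminium channels (z 20 to 100 mm, 38 to 58 mm either side of the middle, x 90 to 132 mm) with 11 mm wide slots; between them open space above a 20 mm high foot on which the gate stands.
- gate: Loose plywood gate, 8 mm thick (own x), 100 wide (y), 180 tall (z), about 95 g. Origin at the centre of its lower edge. It starts upright in the slots, between flap and rod, lower edge 20 mm and top edge 200 mm above the bench, with 1.5 mm play; the rod, 5 mm beyond it, strikes it if the flap rises 0.2 rad. Raised 80 mm it is out of the slots, raised 120 mm clear of the rod.
- flap (a joint): Angle of the inspection flap in rad: 0 = shut (level), growing as its far edge rises towards the robot; at most 1.6. The hinge turns freely: let go, the flap falls shut. The flap weighs 0.3 to 0.52 kg.
- hinge_mid (a point): Middle of the flap's hinge axis, at the collector's near top edge: own frame of the collector x -100, y 0, z 130 mm. The axis runs along the collector's y.
- rod_mid (a point): Middle of the steel rod by which the flap is lifted: 14 mm diameter, 164 long, along the collector's y, 235 mm from the hinge axis and level with it when shut (130 mm above the bench). Arms at 75 mm either side carry it; the clear gap between the flap's far edge and the rod is 38 mm. This point's x axis points from hinge to rod and turns with the flap.
- pointer (a joint): Angle of the pointer arm in rad, on the same axis and scale as flap (0 = level): the angle to which the flap must be raised. Set between 0.6 and 1.05 and held by friction; it is not to be moved.
- pointer_tip (a point): Centre of the round tip (28 mm diameter) of the pointer arm, a flat dark steel bar turning about the flap's hinge axis, 110 mm to the +y side of the flap's middle; the tip lies 145 mm from the axis. This point's x axis points from hinge to tip. Just outside it (y 119 mm) stands a fixed thin steel quadrant, 125 mm radius.
- bin: Empty open grey plastic bin fixed on the bench, outside 78 (x) x 148 (y) x 90 mm high, walls and floor 4 mm. Origin at the centre of its underside. It stands left or right of the collector, yawed up to 0.3 rad.
- jar: Glass jar with a steel cap, 72 mm diameter, 100 mm high, loose, on the other side of the collector from the bin; not part of the job. Origin at the centre of its underside.
- glue: White glue bottle, 56 mm diameter, 150 mm high, loose, beyond the collector to the right; not part of the job. Origin at the centre of its underside.
- block: Loose offcut of wood, 70 x 50 x 45 mm high, beyond the collector to the left; not part of the job. Origin at the centre of its underside.
There are look-alikes about, which are no part of the job. Of the things that look like the block, take the one that is farthest from the robot's base at the start. There is more than one size of the glue; the one meant has the size given above.

How it is judged:
On the way, in this order (a step that is already met when the one before it is completed fails the run):
1. the gate is drawn up clear of its slots in the gripper, the flap still shut (z of gate in the frame of collector above 0.11 m and contact force between gate and the fingers above 0.5 N and value of joint flap below 0.1 rad), for 0.1 s.
2. the gate stands in the bin, let go and at rest, the flap still shut (x of gate in the frame of bin between -0.04 and 0.04 m and y of gate in the frame of bin between -0.04 and 0.04 m and z of gate in the frame of bin below 0.04 m and angle between gate's own z axis and vertical below 0.75 rad and linear speed of gate below 0.05 m/s and contact force between gate and the arm below 0.1 N and contact force between gate and the fingers below 0.1 N and value of joint flap below 0.1 rad), for 0.2 s.
At the end, for the whole second after the job is handed in: Flap still, within 0.08 rad of the pointer's angle, held up by the fingers (over 0.8 N) and by nothing loose; gate standing in the bin (lower edge within 40 mm of its middle both ways, under 40 mm high, leaning under 0.75 rad), at rest and not touched by the robot (angle between the x axis of rod_mid and the x axis of pointer_tip, either way round below 0.08 rad and velocity of joint flap between -0.1 and 0.1 rad/s and contact force between flap and the fingers above 0.8 N and contact force between flap and gate below 0.1 N and contact force between flap and jar below 0.1 N and contact force between flap and glue below 0.1 N and contact force between flap and block below 0.1 N and x of gate in the frame of bin between -0.04 and 0.04 m and y of gate in the frame of bin between -0.04 and 0.04 m and z of gate in the frame of bin below 0.04 m and angle between gate's own z axis and vertical below 0.75 rad and linear speed of gate below 0.05 m/s and contact force between gate and the arm below 0.1 N and contact force between gate and the fingers below 0.1 N); the arm keeps its last pose, push and grip.
It fails at once if the gate falls freely (faster than 0.8 m/s with the fingers off it) (linear speed of gate above 0.8 m/s and contact force between gate and the fingers below 0.1 N).
It fails at once if the pointer arm is moved by more than 12 mm at its tip (distance of pointer_tip from where it was at the start of the episode above 0.012 m).
It fails at once if the jar, glue bottle or wood block is moved by more than 30 mm (distance of any of jar, glue, block from where it was at the start of the episode above 0.03 m).
It also fails if it takes over 56 s, if anything falls off the work surface, if the arm or the gripper's body presses on something with over 40 N, if the wrist force passes 120 N, or if a joint passes its speed limit or range.

ROBOT

A 6-joint arm with a two-finger parallel gripper is mounted at the origin on the work surface. World frame = base frame: x ahead of the robot, y to its left, z up, the work surface at z = 0. Lengths are in m, angles in rad, forces in N, time in s.
With the tool pointing down it reaches from about 0.225 to 0.875 m from the base axis. Payload 3.4 kg.
Tool frame: the origin (TCP) lies at the very end of the fingers, on their centre line; the grasp point (between the pads) lies 19 mm behind it; z points along the fingers, y is the line along which they close (so a half turn about z gives the same grasp; the last joint's range is limited). The gripper opens to 85 mm and grips with 20 to 120 N. Pads are 22 mm wide; open, the fingers measure 114 mm over their backs; the gripper's body (76 mm by 85 mm) begins 54 mm behind the grasp point. The pads swing forward as they close: fully open they stand 13 mm farther back than shut.
Start: joints at [1.036, 0.276, 1.505, -0, 1.361, -0.121], TCP at [0.231, 0.526, 0.231] pointing down, gripper open.
Joint ranges: [-2.89, 2.89], [-0.75, 2.08], [0.22, 2.7], [-1.18, 4.32], [0.11, 2.71], [-2.7, 2.7]. Speed limits (rad/s): [2.57, 2.57, 3.14, 3.14, 3.14, 3.14].

INTERFACE

Orientations are given as a unit quaternion [w, x, y, z].
In Python, from rig import manip, eyes gives the robot as it stands.
- The arm moves only by the tool servo_tool, never from a script. Its argument "series" is text: rows parted by semicolons, each of 7 numbers parted by spaces: the shift along the tool's x, y, z in m, then the turn, a rotation vector about the tool's x, y, z in degrees, then the closure, from 0 (fully open) to 1 (shut). In form: dx dy dz ax ay az fingers; .... A call has 1 to 5 rows; each row is the pose to reach, as a shift and turn from the pose commanded when the call began, along the tool's axes at that moment; what a row does not reach only later rows make up. A row lasts 1/10 s, in which the tool goes at most 50 mm and 8.59 degrees, less where a joint would pass 70% of its speed; a pose out of reach is approached as far as the arm can. A call with a gripper value outside its range is refused whole. The fingers move at their own pace and stop on an object; "squeeze" is the grip in N (left out, the last holds). Time passes only in rows, so rows that repeat a pose let the fingers close. It gives the time, the measured TCP pose, the force, the opening and the grip force at its end, in the units of the state.
- manip.get_state(): the state, without advancing time (a new reading comes with each control period).
- eyes.get_image(name): name is "side" or "top" or "wrist"; returns the picture (400x640x3 uint8, red, green, blue); there is no depth.
- eyes.camera_info(name): a dict with "fx", "fy", "cx", "cy" (pixels), "eye" and "orientation" of the camera in the world. Camera axes: x right, y down, z forward; pixel columns grow to the right and rows downward; lengths in m; the calibration is good to about 2 mm. A picture is of the moment at which its call begins: read the wrist's pose just before it. camera_info takes no time and is no camera call; for the wrist camera it gives the pose at the moment of the call.
- manip.sign_off(): hands the job in; it is judged then, once.
The state is a dict: "clock": time; "qpos": joint angles; "qd": joint speeds; "effort": joint torques, N m; "position": TCP position; "ee_rot": TCP orientation; "contact_force": force on the tool from outside, world axes, zero at the start; "moment": the same for the moment, N m; "width": finger opening in m; "gripper_force": force on a finger pad.
Only numpy, scipy, OpenCV 4.12 (cv2) and the standard library are available. Lean on these libraries where they do the work, as an engineer would, in place of code of your own. Each camera call takes 0.05 s, during which the arm holds its last target. There are 200 camera calls.

## Working session

There is one attempt and no reset: what is moved stays moved. The work goes in short steps, Python scripts to look and compute and a tool call to move; the robot and the scene stay as the last step left them, time stands still between calls to the robot, and variables do not carry over. Pictures are saved under pics/ and viewed, at most 13 in all, crops included, and the job is handed in when it is done.

Besides the shell and the picture viewer there is one more tool, called after "Call:" as name(argument=value, ...), one argument or row to a line, values as JSON. servo_tool: Moves the arm, as the interface text tells. Its arguments: {"type":"object","properties":{"series":{"type":"string"},"squeeze":{"type":"number"}},"required":["series"]}

```bash
mkdir -p pics; ls
python3 - <<'E'
from rig import manip, eyes
import cv2,numpy as np
for n in ("top","side"):
    im=eyes.get_image(n); cv2.imwrite(f"pics/{n}0.png",im[...,::-1])
    print(n,eyes.camera_info(n))
print(manip.get_state())
E
```

```text
pics
top {'fx': 511.40695458967815, 'fy': 511.40695458967815, 'cx': 321.0368745740393, 'cy': 193.92426382527591, 'eye': array([0.50419001, 0.047854  , 1.60806636]), 'orientation': array([ 0.02123479, -0.70429123,  0.70926764, -0.02150264])}
side {'fx': 440.3752617080783, 'fy': 440.3752617080783, 'cx': 323.1734419844068, 'cy': 198.24119964885125, 'eye': array([ 0.12524227, -0.85924775,  1.01124906]), 'orientation': array([-0.39976348,  0.88821328, -0.20680398,  0.09218703])}
{'clock': 0.1, 'qpos': array([ 1.03597686e+00,  2.76523203e-01,  1.50600402e+00, -2.78420012e-07,
        1.36070865e+00, -1.20990486e-01]), 'qd': array([ 0.00030418, -0.00210053, -0.00399705,  0.0002522 ,  0.00095401,
       -0.00082306]), 'effort': array([ 2.18086207e-03, -4.17700624e+01, -2.46405852e+01, -1.71352635e-04,
        5.94957877e-03,  3.73165494e-05]), 'position': array([0.23097508, 0.52605314, 0.23053209]), 'ee_rot': array([-2.64479349e-04,  2.05441090e-01,  9.78669139e-01, -7.77878426e-04]), 'contact_force': array([-0.08158706, -0.03214556,  0.60594888]), 'moment': array([0.02785833, 0.02314725, 0.01492023]), 'gripper_force': 0.0, 'width': 0.08567851955183425}
```

View pics/top0.png

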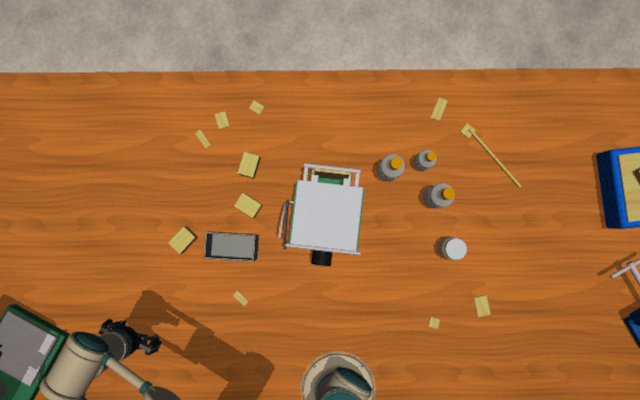

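View pics/side0.png

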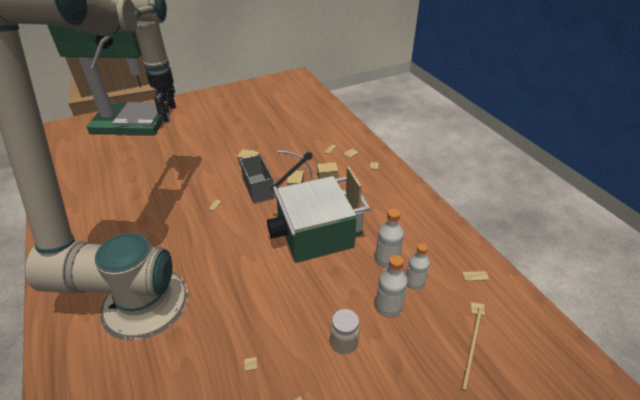

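The top view shows the collector (flap ~(325,215), gate ~(331,174), rod ~(331,167)), the bin at (231,246) on the left and the jar at (454,248). The block look-alikes are at (249,165), (248,205) and (182,240); the farthest from the base is (249,165). The bottles are at (391,167), (427,160) and (440,196). In the side view the pointer tip is at ~(308,156). Next I'll take an enlarged crop and measure.

```bash
cat > h.py <<'E'
import numpy as np, cv2
from scipy.spatial.transform import Rotation as R
from rig import manip, eyes
def rot(q): q=np.asarray(q); return R.from_quat([q[1],q[2],q[3],q[0]]).as_matrix()
def ray(info,p):
    d=np.array([(p[0]-info['cx'])/info['fx'],(p[1]-info['cy'])/info['fy'],1.]); return np.array(info['eye']),rot(info['orientation'])@d
def onz(info,p,z): e,d=ray(info,p); return e+d*(z-e[2])/d[2]
def proj(info,P):
    c=rot(info['orientation']).T@(np.asarray(P)-info['eye']); return np.array([info['fx']*c[0]/c[2]+info['cx'],info['fy']*c[1]/c[2]+info['cy']])
E
python3 - <<'E'
from h import *
im=cv2.imread('pics/top0.png'); T=eyes.camera_info('top')
hsv=cv2.cvtColor(im,cv2.COLOR_BGR2HSV)
m=((hsv[...,1]<40)&(hsv[...,2]>140)).astype(np.uint8); m[:, :280]=0;m[:,375:]=0;m[:150]=0;m[265:]=0
m=cv2.morphologyEx(m,cv2.MORPH_OPEN,np.ones((9,9)))
c=max(cv2.findContours(m,0,1)[0],key=cv2.contourArea); r=cv2.minAreaRect(c)
b=cv2.boxPoints(r); print('flap',r); print([onz(T,p,.134).round(4).tolist() for p in b])
m=((hsv[...,1]<70)).astype(np.uint8); m2=np.zeros_like(m); m2[225:268,195:267]=m[225:268,195:267]
c=max(cv2.findContours(m2,0,1)[0],key=cv2.contourArea); r=cv2.minAreaRect(c); b=cv2.boxPoints(r)
print('bin',r,[onz(T,p,.09).round(4).tolist() for p in b])
a=cv2.resize(im[155:275,190:380],None,fx=4,fy=4,interpolation=cv2.INTER_CUBIC)
cv2.imwrite('pics/cropT.png',a)
s=cv2.imread('pics/side0.png')
cv2.imwrite('pics/cropS.png',cv2.resize(s[130:270,225:405],None,fx=4,fy=4,interpolation=cv2.INTER_CUBIC))
E
```

```text
flap ((326.2918395996094, 216.2696075439453), (66.42424774169922, 67.88475036621094), 6.709836959838867)
[[0.444, 0.139, 0.134], [0.6381, 0.1154, 0.134], [0.6142, -0.0752, 0.134], [0.4205, -0.0501, 0.134]]
bin ((230.74000549316406, 246.1800079345703), (52.53010940551758, 26.34825897216797), 3.1798300743103027) [[0.4094, 0.3943, 0.09], [0.4868, 0.3905, 0.09], [0.4771, 0.2353, 0.09], [0.3998, 0.2395, 0.09]]
```

View pics/cropT.png

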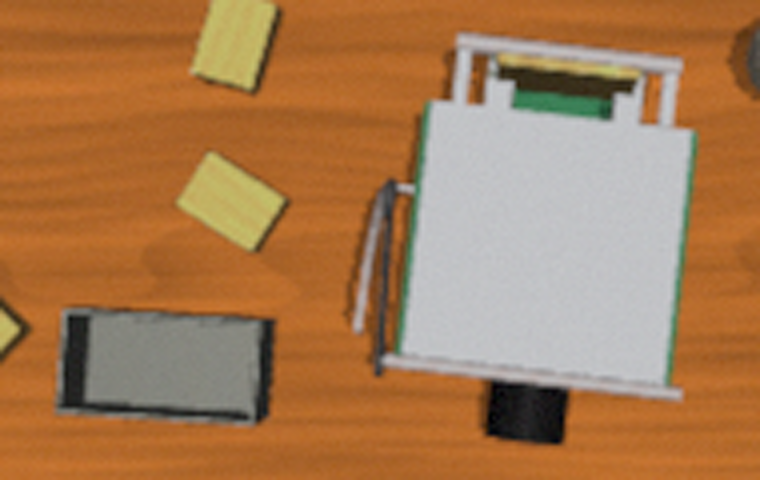

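View pics/cropS.png

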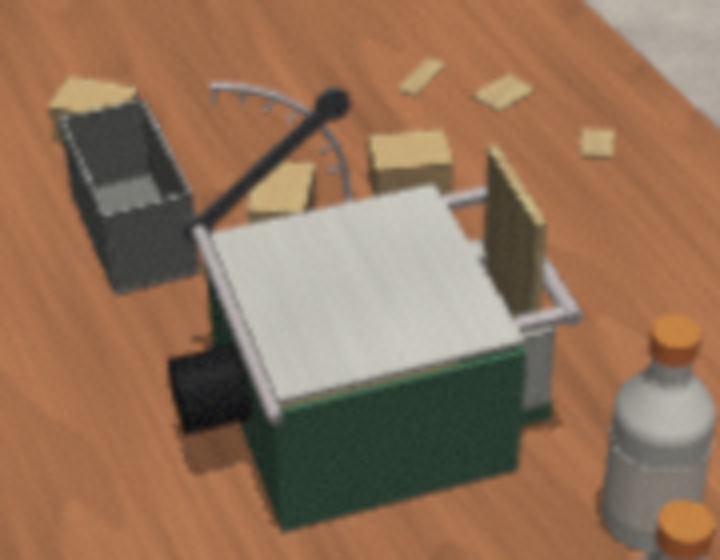

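```bash
cat > geo.py <<'E'
from h import *
T=eyes.camera_info('top'); S=eyes.camera_info('side')
ct=lambda u,v:(190+(u+.5)/4-.5,155+(v+.5)/4-.5); cs=lambda u,v:(225+(u+.5)/4-.5,130+(v+.5)/4-.5)
if __name__=='__main__':
    np.set_printoptions(precision=4,suppress=True)
    f=lambda n,a,z:print(n,*[onz(T,ct(*p),z) for p in a])
    f('gate',[(497,57),(640,73)],.2); f('rod',[(458,40),(682,66)],.13); f('hinge',[(385,361),(682,395)],.13)
    f('flap',[(428,101),(693,130)],.132)
    f('bin',[(64,310),(274,319),(263,423),(58,412)],.09)
    f('jar',[(0,0)],0)
    # collector frame from hinge/rod
    h=[onz(T,ct(*p),.13) for p in [(385,361),(682,395)]]; r=[onz(T,ct(*p),.13) for p in [(458,40),(682,66)]]
    rm=(r[0]+r[1])/2; yax=(r[0]-r[1])+(h[0]-h[1]); yax/=np.linalg.norm(yax); xax=np.array([yax[1],-yax[0],0])
    hl=rm-.235*xax; print('yaw',np.degrees(np.arctan2(xax[1],xax[0])),'x-dist',(rm-h[0])@xax,(rm-h[1])@xax,'hinge mid',hl,'rod len',np.linalg.norm(r[0]-r[1]))
    o=hl+.1*xax; print('origin',o)
    for n,i,p in (('side tip',S,cs(332,104)),('side hinge-end arm',S,cs(200,228)),('top tip',T,ct(388,190))):
        e,d=ray(i,p); P0=hl+.110*yax; t=((P0-e)@yax)/(d@yax); P=e+t*d-hl
        print(n,P@xax,P[2],'r',np.hypot(P@xax,P[2]),'ang',np.arctan2(P[2],P@xax))
    g=o+.119*xax; g[2]=.2; print('expected gate mid',g,'side px rod ends',[proj(S,q) for q in r],'obs',cs(450,200),cs(575,315))
E
python3 geo.py
```

```text
gate [0.659  0.0663 0.2   ] [ 0.6472 -0.0324  0.2   ]
rod [0.6793 0.0955 0.13  ] [ 0.6592 -0.067   0.13  ]
hinge [0.4475 0.1492 0.13  ] [ 0.4216 -0.0642  0.13  ]
flap [0.6348 0.1174 0.132 ] [ 0.6124 -0.0742  0.132 ]
bin [0.4852 0.3894 0.09  ] [0.4774 0.234  0.09  ] [0.401  0.2421 0.09  ] [0.4101 0.3933 0.09  ]
jar [0.729  0.4619 0.    ]
yaw -6.970461307584169 x-dist 0.23650319917546664 0.23625662381291113 hinge mid [0.436  0.0428 0.13  ] rod len 0.16372747790332978
origin [0.5352 0.0307 0.13  ]
side tip 0.11296445026705053 0.09021688499705338 r 0.14456850750667827 ang 0.6739054831850634
side hinge-end arm 0.0025898796038009934 -0.0021625691215396703 r 0.00337404528239045 ang -0.6957255477555302
top tip 0.11621665279507647 0.13178279682628924 r 0.17570718803239208 ang 0.8480827797476931
expected gate mid [0.6533 0.0162 0.2   ] side px rod ends [array([347.4015, 175.9771]), array([367.8369, 208.9201])] obs (337.125, 179.625) (368.375, 208.375)
```

Call:
servo_tool(
  series="-0.034 -0.017 -0.024 0 0 8 0; -0.068 -0.034 -0.048 0 0 16 0; -0.102 -0.051 -0.072 0 0 24 0; -0.136 -0.068 -0.096 0 0 32 0; -0.17 -0.085 -0.12 0 0 40 0",
)

```text
clock: 0.6
position: [0.3532, 0.3789, 0.3519]
ee_rot: [-0.0, 0.53, 0.848, -0.0]
contact_force: [0.9, 0.4, -0.4]
width: 0.0848
gripper_force: 0.0
```

```bash
cat > to.py <<'E'
# usage: to.py x y z yawdeg [tilt_deg] : shift/turn in current tool axes to reach target; y_tool along yaw, tilt about collector y
import sys; from h import *
np.set_printoptions(precision=4,suppress=True)
a=[float(v) for v in sys.argv[1:]]; s=manip.get_state(); M=rot(s['ee_rot']); p=s['position']
w=np.radians(a[3]); y=np.array([np.cos(w),np.sin(w),0]); z=np.array([0,0,-1.]); G=np.c_[np.cross(y,z),y,z]
if len(a)>4: G=R.from_rotvec(np.radians(-a[4])*np.array([-np.sin(w),np.cos(w),0])).as_matrix()@G
print('t',s['clock'],'pos',p,'d',M.T@(np.array(a[:3])-p),'turn',np.degrees(R.from_matrix(M.T@G).as_rotvec()),'F',s['contact_force'],'w',s['width'],s['gripper_force'],'q',s['qpos'])
E
python3 to.py .653 .017 .35 -7
```

```text
t 0.6 pos [0.3532 0.3789 0.3519] d [-0.4567  0.111   0.0019] turn [-0.0309  0.018  32.9792] F [ 0.8661  0.3515 -0.3599] w 0.08480253146181091 0.0 q [ 0.6861  0.144   1.387  -0.      1.6112  0.2327]
```

Call:
servo_tool(
  series="-0.046 0.011 0 0 0 6.6 0; -0.092 0.022 0 0 0 13.2 0; -0.138 0.033 0 0 0 19.8 0; -0.184 0.044 0 0 0 26.4 0; -0.229 0.056 0 0 0 33 0",
)

```text
clock: 1.1
position: [0.505, 0.198, 0.3511]
ee_rot: [-0.0, 0.749, 0.663, -0.0]
contact_force: [1.4, 1.0, 0.5]
width: 0.0855
gripper_force: 0.0
```

Call:
servo_tool(
  series="-0.032 0.034 0 0 0 0 0; -0.064 0.068 0.01 0 0 0 0; -0.096 0.102 0.02 0 0 0 0; -0.13 0.136 0.03 0 0 0 0; -0.161 0.171 0.05 0 0 0 0",
)

```text
clock: 1.6
position: [0.6563, 0.0185, 0.302]
ee_rot: [0.001, 0.747, 0.664, 0.001]
contact_force: [0.9, 1.0, -0.5]
width: 0.085
gripper_force: 0.0
```

```bash
python3 to.py .653 .017 .16 -7
python3 - <<'E'
from h import *
cv2.imwrite('pics/w1.png',eyes.get_image('wrist')[...,::-1])
E
```

```text
t 1.6 pos [0.6563 0.0185 0.302 ] d [-0.0019 -0.0034  0.142 ] turn [ 0.1261 -0.0063  0.2594] F [ 0.8813  0.9961 -0.4536] w 0.08500489486683234 0.0 q [-0.0777  0.3746  1.1865  0.      1.5783  0.0399]
```

View pics/w1.png

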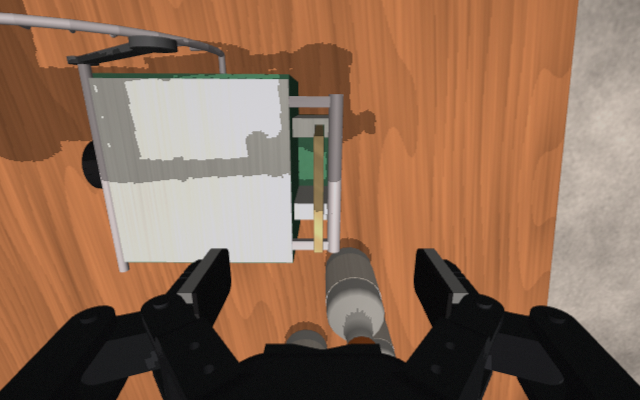

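The wrist view shows the gate edge-on at (319,132)-(319,250), centred between the fingers (cols ~225 and ~418), with nothing in their way. I'm lowering now.

Call:
servo_tool(
  series="-0.002 -0.003 0.04 0 0 0 0; -0.002 -0.003 0.08 0 0 0 0; -0.002 -0.003 0.115 0 0 0 0; -0.002 -0.003 0.142 0 0 0 0; -0.002 -0.003 0.142 0 0 0 0",
)

```text
clock: 2.15
position: [0.648, 0.0193, 0.1546]
ee_rot: [-0.004, 0.747, 0.664, -0.004]
contact_force: [-0.4, 0.6, -0.5]
width: 0.0855
gripper_force: 0.0
```

Call:
servo_tool(
  series="0 0 0 0 0 0 0.5; 0 0 0 0 0 0 0.8; 0 0 0 0 0 0 1; 0 0 0 0 0 0 1; 0 0 0 0 0 0 1",
  squeeze=50,
)

```text
clock: 2.65
position: [0.652, 0.0189, 0.1606]
ee_rot: [0.001, 0.747, 0.665, 0.001]
contact_force: [-0.1, -1.0, -0.4]
width: 0.0122
gripper_force: 0.0
```

Call:
servo_tool(
  series="0 0 0 0 0 0 1; 0 0 0 0 0 0 1; 0 0 0 0 0 0 1; 0 0 0 0 0 0 1; 0 0 0 0 0 0 1",
)

```text
clock: 3.15
position: [0.6523, 0.0189, 0.1606]
ee_rot: [0.001, 0.747, 0.665, 0.001]
contact_force: [0.3, -0.1, 6.1]
width: 0.0074
gripper_force: 49.4
```

```bash
python3 to.py .653 .017 .16 -7
```

```text
t 3.15 pos [0.6523 0.0189 0.1606] d [-0.0018  0.0009  0.0006] turn [ 0.112  -0.0117  0.2903] F [ 0.304  -0.0903  6.1351] w 0.007422688155860632 49.4181489944458 q [-0.0777  0.433   1.4408  0.0001  1.2658  0.0393]
```

Call:
servo_tool(
  series="0 0 -0.015 0 0 0 1; 0 0 -0.03 0 0 0 1; 0 0 -0.05 0 0 0 1; 0 0 -0.07 0 0 0 1; 0 0 -0.09 0 0 0 1",
)

```text
clock: 3.65
position: [0.6513, 0.0188, 0.2492]
ee_rot: [-0.001, 0.747, 0.664, -0.001]
contact_force: [0.1, -0.5, -1.2]
width: 0.0074
gripper_force: 49.4
```

Call:
servo_tool(
  series="0 0 -0.02 0 0 0 1; 0 0 -0.04 0 0 0 1; 0 0 -0.06 0 0 0 1; 0 0 -0.06 0 0 0 1; 0 0 -0.06 0 0 0 1",
)

```text
clock: 4.15
position: [0.6512, 0.0189, 0.3086]
ee_rot: [-0.001, 0.747, 0.665, -0.0]
contact_force: [-0.9, 0.2, -0.7]
width: 0.0078
gripper_force: 49.4
```

Call:
servo_tool(
  series="0 0 -0.03 0 0 0 1; 0 0 -0.06 0 0 0 1; 0 0 -0.09 0 0 0 1; 0 0 -0.12 0 0 0 1; 0 0 -0.12 0 0 0 1",
)

```text
clock: 4.65
position: [0.6525, 0.0188, 0.4323]
ee_rot: [0.002, 0.747, 0.665, 0.002]
contact_force: [0.1, 0.3, -0.3]
width: 0.0075
gripper_force: 49.5
```

```bash
python3 to.py .443 .315 .43 -3
python3 - <<'E'
from h import *
a=eyes.get_image('side')[...,::-1]; cv2.imwrite('pics/s1.png',a)
E
```

```text
t 4.65 pos [0.6525 0.0188 0.4323] d [ 0.2697 -0.2427  0.0011] turn [ 0.2959 -0.0059 -3.7092] F [ 0.0565  0.3276 -0.306 ] w 0.0075173488076548155 49.47625815868378 q [-0.0778  0.3706  0.8852  0.0001  1.8806  0.0393]
```

View pics/s1.png

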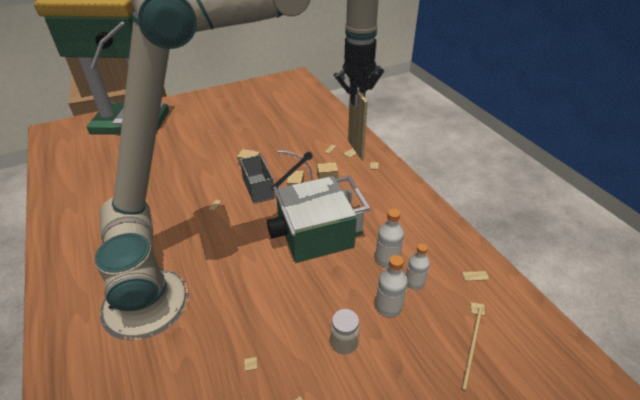

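Call:
servo_tool(
  series="0.027 -0.021 0 0 0 0 1; 0.054 -0.042 0 0 0 0 1; 0.081 -0.063 0 0 0 0 1; 0.108 -0.084 0 0 0 0 1; 0.135 -0.106 0 0 0 0 1",
)

```text
clock: 5.2
position: [0.5606, 0.1662, 0.4262]
ee_rot: [-0.002, 0.747, 0.664, -0.002]
contact_force: [0.1, 0.2, -1.9]
width: 0.0076
gripper_force: 49.5
```

Call:
servo_tool(
  series="0.027 -0.021 0 0 0 -1 1; 0.054 -0.042 0 0 0 -2 1; 0.081 -0.063 0 0 0 -3 1; 0.108 -0.084 0 0 0 -3.7 1; 0.135 -0.106 0 0 0 -3.7 1",
)

```text
clock: 5.7
position: [0.4711, 0.3125, 0.4263]
ee_rot: [-0.001, 0.725, 0.688, -0.003]
contact_force: [-0.0, 0.1, -1.0]
width: 0.0076
gripper_force: 49.5
```

Call:
servo_tool(
  series="0 0 0 2 0 0 1; 0 0 0 4 0 0 1; 0 0 0 6 0 0 1; 0 0 0 8 0 0 1; 0 0 0 8 0 0 1",
)

```text
clock: 6.2
position: [0.473, 0.3115, 0.4259]
ee_rot: [-0.052, 0.724, 0.686, -0.051]
contact_force: [-0.7, 0.4, -1.7]
width: 0.0075
gripper_force: 49.5
```

```bash
python3 to.py .475 .313 .147 -3.2 -8
python3 - <<'E'
from h import *
a=eyes.get_image('top')[...,::-1]; cv2.imwrite('pics/t2.png',cv2.resize(a[150:300,150:350],None,fx=4,fy=4,interpolation=2))
E
```

```text
t 6.2 pos [0.473  0.3115 0.4259] d [0.0025 0.0423 0.2756] turn [-0.3268  0.1915  0.1172] F [-0.7349  0.4211 -1.7311] w 0.007498229586720508 49.470364451408386 q [0.4184 0.2957 1.0211 0.0682 1.955  0.4934]
```

View pics/t2.png

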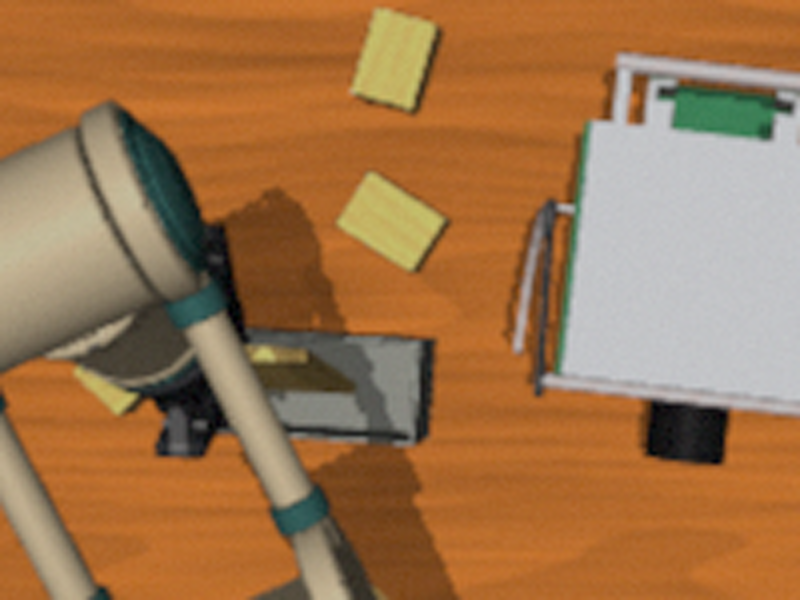

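The gate's slots are now empty. The gate's edge at (300,385) in the crop, i.e. about (225,246) in the full image, hangs over the bin opening, so I can lower it.

Call:
servo_tool(
  series="0.002 0.009 0.04 0 0 0 1; 0.002 0.014 0.079 0 0 0 1; 0.002 0.02 0.118 0 0 0 1; 0.002 0.025 0.15 0 0 0 1; 0.002 0.025 0.15 0 0 0 1",
)

```text
clock: 6.75
position: [0.4731, 0.312, 0.2722]
ee_rot: [-0.052, 0.723, 0.686, -0.054]
contact_force: [-0.7, 0.0, -0.8]
width: 0.0073
gripper_force: 49.5
```

```bash
python3 to.py .475 .313 .147 -3.2 -8
python3 - <<'E'
from h import *
a=eyes.get_image('side')[...,::-1]; cv2.imwrite('pics/s2.png',cv2.resize(a[50:230,180:380],None,fx=3,fy=3,interpolation=2))
E
```

```text
t 6.75 pos [0.4731 0.312  0.2722] d [0.0018 0.0205 0.1235] turn [-0.5776  0.3494  0.1536] F [-0.7053  0.0134 -0.8082] w 0.0073145180715863565 49.48005259037018 q [0.4195 0.316  1.3562 0.0629 1.6054 0.4701]
```

View pics/s2.png

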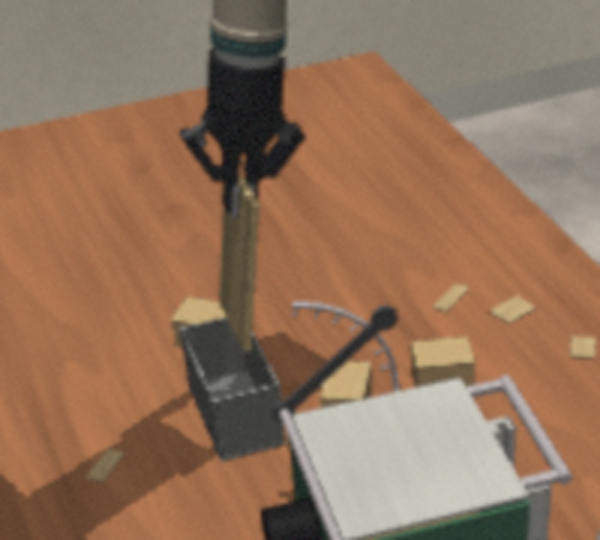

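The side view shows the gate upright, its bottom near crop (250,348) above the bin. I'll check that against the predicted position before it goes in.

Run:
```python
from h import *
S=eyes.camera_info('side'); s=manip.get_state(); M=rot(s['ee_rot']); p=s['position']
for y in (-.05,.05):
  for t in (-.004,.004):
    P=p+M@np.array([y,t,.1406]); q=proj(S,P); print(y,t,P.round(4),((q-[180,50])*3).round())
for c in [(.4852,.3894),(.4774,.234),(.401,.2421),(.4101,.3933)]: print(((proj(S,[*c,.09])-[180,50])*3).round())
```

```text
-0.05 -0.004 [0.4478 0.2638 0.137 ] [242. 345.]
-0.05 0.004 [0.4558 0.2634 0.1358] [249. 344.]
0.05 -0.004 [0.4531 0.3637 0.1367] [216. 297.]
0.05 0.004 [0.461  0.3633 0.1355] [223. 296.]
[239. 311.]
[281. 387.]
[213. 402.]
[177. 326.]
```

Call:
servo_tool(
  series="0.001 0.004 0.03 0 0 0 1; 0.001 0.008 0.059 0 0 0 1; 0.001 0.012 0.089 0 0 0 1; 0.001 0.016 0.114 0 0 0 1; 0.001 0.016 0.114 0 0 0 1",
)

```text
clock: 7.3
position: [0.4756, 0.3142, 0.1614]
ee_rot: [-0.051, 0.724, 0.687, -0.05]
contact_force: [-0.6, -0.2, -1.2]
width: 0.0074
gripper_force: 49.4
```

Call:
servo_tool(
  series="0 0 0.003 0 0 0 1; 0 0.001 0.006 0 0 0 1; 0 0.001 0.006 0 0 0 1",
)

```text
clock: 7.6
position: [0.4777, 0.315, 0.1579]
ee_rot: [-0.05, 0.724, 0.687, -0.047]
contact_force: [0.0, -0.1, -1.5]
width: 0.0074
gripper_force: 49.4
```

Call:
servo_tool(
  series="0 -0.002 0.004 0 0 0 1; 0 -0.002 0.008 0 0 0 1; 0 -0.002 0.011 0 0 0 1; 0 -0.002 0.011 0 0 0 1",
)

```text
clock: 8.0
position: [0.4728, 0.3146, 0.1453]
ee_rot: [-0.051, 0.724, 0.687, -0.048]
contact_force: [0.8, 0.6, -0.8]
width: 0.0074
gripper_force: 49.5
```

Call:
servo_tool(
  series="0 0 0.002 0 0 0 1; 0 0 0.004 0 0 0 1; 0 0 0.004 0 0 0 1",
)

```text
clock: 8.3
position: [0.4733, 0.3149, 0.1436]
ee_rot: [-0.05, 0.724, 0.687, -0.047]
contact_force: [-0.2, -1.0, 7.8]
width: 0.0076
gripper_force: 50.8
```

It touches the floor at z 0.1436 with 8 N, as predicted, so I'm releasing.

Call:
servo_tool(
  series="0 0 -0.001 0 0 0 0.9; 0 0 -0.001 0 0 0 0.8; 0 0 -0.001 0 0 0 0.6; 0 0 -0.001 0 0 0 0.3; 0 0 -0.001 0 0 0 0",
)

```text
clock: 8.8
position: [0.4728, 0.3148, 0.1426]
ee_rot: [-0.051, 0.724, 0.687, -0.048]
contact_force: [-0.3, -0.5, 0.2]
width: 0.06
gripper_force: 0.0
```

Call:
servo_tool(
  series="0 0 -0.001 0 0 0 0; 0 0 -0.001 0 0 0 0; 0 0 -0.001 0 0 0 0; 0 0 -0.001 0 0 0 0; 0 0 -0.001 0 0 0 0",
)

```text
clock: 9.3
position: [0.473, 0.3148, 0.1438]
ee_rot: [-0.051, 0.724, 0.687, -0.048]
contact_force: [-0.0, 0.4, -0.2]
width: 0.0858
gripper_force: 0.0
```

Call:
servo_tool(
  series="0 0 -0.03 0 0 0 0; 0 0 -0.07 0 0 0 0; 0 0 -0.11 0 0 0 0; 0 0 -0.15 0 0 0 0; 0 0 -0.15 0 0 0 0",
)

```text
clock: 9.8
position: [0.4968, 0.3148, 0.2984]
ee_rot: [-0.049, 0.724, 0.687, -0.042]
contact_force: [0.5, 0.9, 0.9]
width: 0.0857
gripper_force: 0.0
```

```bash
python3 to.py .6 .1 .35 -7
python3 - <<'E'
from h import *
a=eyes.get_image('side')[...,::-1]; a=cv2.resize(a[50:230,180:380],None,fx=3,fy=3,interpolation=2)
cv2.imwrite('pics/s3.png',a)
E
```

```text
t 9.8 pos [0.4968 0.3148 0.2984] d [-0.2088  0.1066 -0.067 ] turn [-7.3849 -0.0619  3.9942] F [0.4593 0.9309 0.9116] w 0.08571105600949303 0.0 q [0.4077 0.328  1.273  0.0622 1.6535 0.4617]
```

View pics/s3.png

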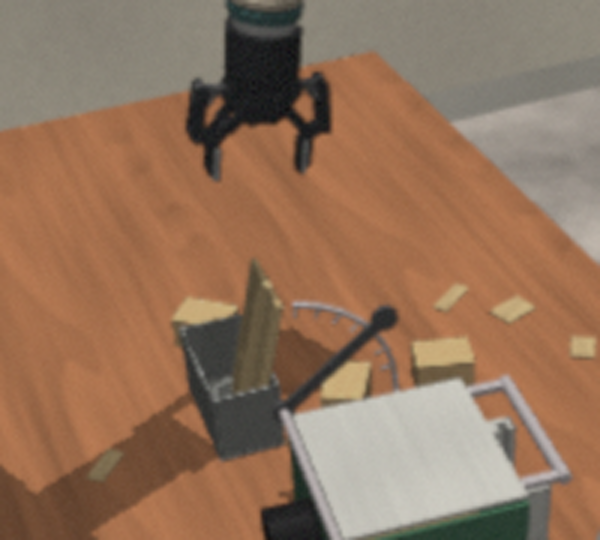

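The gate stands in the bin, leaning lightly on the +x wall (crop (255,330)), and the flap is shut. Next is the rod, with the fingers part-closed to fit the gap.

Call:
servo_tool(
  series="0 0 -0.02 -2 0 1 0.2; 0 0 -0.035 -4 0 2 0.4; 0 0 -0.05 -6 0 3 0.6; 0 0 -0.05 -7.4 0 4 0.6; 0 0 -0.05 -7.4 0 4 0.6",
)

```text
clock: 10.35
position: [0.4997, 0.3136, 0.3428]
ee_rot: [-0.002, 0.749, 0.663, -0.004]
contact_force: [-0.5, -0.4, -0.6]
width: 0.0341
gripper_force: 0.0
```

```bash
python3 to.py .667 -.0056 .25 -7
```

```text
t 10.35 pos [0.4997 0.3136 0.3428] d [-0.2961  0.2055  0.0924] turn [-0.4833  0.255   0.041 ] F [-0.5117 -0.4441 -0.6189] w 0.03410244476344026 0.0 q [0.4421 0.2659 1.2497 0.0007 1.6355 0.5636]
```

Call:
servo_tool(
  series="-0.03 0.02 0 0 0 0 0.6; -0.06 0.041 0 0 0 0 0.6; -0.09 0.062 0 0 0 0 0.6; -0.12 0.083 0 0 0 0 0.6; -0.15 0.104 0 0 0 0 0.6",
)

```text
clock: 10.85
position: [0.5858, 0.1504, 0.3404]
ee_rot: [-0.003, 0.749, 0.663, -0.006]
contact_force: [0.8, 0.3, 0.2]
width: 0.034
gripper_force: 0.0
```

Call:
servo_tool(
  series="-0.03 0.02 0 0 0 0 0.6; -0.06 0.041 0.02 0 0 0 0.6; -0.09 0.062 0.05 0 0 0 0.6; -0.12 0.083 0.07 0 0 0 0.6; -0.146 0.101 0.09 0 0 0 0.6",
)

```text
clock: 11.35
position: [0.6671, -0.0075, 0.2488]
ee_rot: [-0.003, 0.749, 0.662, -0.006]
contact_force: [0.0, -0.0, 0.6]
width: 0.0337
gripper_force: 0.0
```

Call:
servo_tool(
  series="0 0 0 0 0 0 0.6; 0 0 0 0 0 0 0.6",
)

```text
clock: 11.55
position: [0.6666, -0.0062, 0.2494]
ee_rot: [-0.004, 0.749, 0.662, -0.006]
contact_force: [1.0, -0.3, 0.3]
width: 0.0345
gripper_force: 0.0
```

```bash
python3 to.py .667 -.0056 .111 -7
python3 - <<'E'
from h import *
np.set_printoptions(precision=4,suppress=True)
W=eyes.camera_info('wrist'); a=eyes.get_image('wrist')[...,::-1]; cv2.imwrite('pics/w2.png',a)
for P in ([.6693,.0143,.13],[.6793,.0955,.13],[.667,-.0056,.13],[.6348,.1174,.132]): print(proj(W,P))
E
```

```text
t 11.55 pos [ 0.6666 -0.0062  0.2494] d [0.0013 0.0023 0.1384] turn [-0.8143  0.2612 -0.0799] F [ 0.9998 -0.3288  0.2863] w 0.03445822082683853 0.0 q [-0.1112  0.4162  1.2468 -0.0044  1.4929  0.0128]
[324.5198 163.4328]
[324.5867  58.3939]
[324.6787 186.3195]
[261.9923  34.6928]
```

View pics/w2.png

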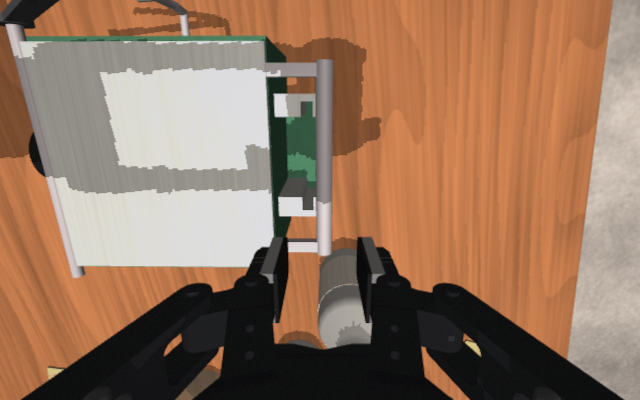

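The rod is at col 324, as predicted, and the gap is cols 270-317. The fingers straddle it cleanly, and the bottle is well clear (y ≈ -0.15).

Call:
servo_tool(
  series="0 0.001 0.03 -0.4 0 0 0.6; 0 0.001 0.06 -0.8 0 0 0.6; 0 0.001 0.09 -0.8 0 0 0.6; 0 0.001 0.115 -0.8 0 0 0.6; 0 0.001 0.138 -0.8 0 0 0.6",
)

```text
clock: 12.1
position: [0.6665, -0.0047, 0.1135]
ee_rot: [0.003, 0.748, 0.663, -0.0]
contact_force: [0.7, 0.1, 0.8]
width: 0.0343
gripper_force: 0.0
```

Call:
servo_tool(
  series="0 0 0 0 0 0 0.7; 0 0 0 0 0 0 0.8; 0 0 0 0 0 0 1; 0 0 0 0 0 0 1; 0 0 0 0 0 0 1",
  squeeze=40,
)

```text
clock: 12.6
position: [0.6665, -0.0054, 0.1149]
ee_rot: [0.003, 0.749, 0.663, -0.0]
contact_force: [-4.2, 2.4, 4.6]
width: 0.0126
gripper_force: 39.4
```

```bash
cat > arc.py <<'E'
# arc.py theta_from theta_to nrows tiltfrac: rows in current tool axes, rotating about the hinge
import sys; from h import *
np.set_printoptions(precision=4,suppress=True)
s=manip.get_state(); M=rot(s['ee_rot']); p=s['position']; w=np.radians(-7.0)
H=np.array([.436,.0428,.13]); y=np.array([-np.sin(w),np.cos(w),0]); a,b,n,f=map(float,sys.argv[1:])
g=p+M[:,2]*.019; v=g-H; x=np.array([np.cos(w),np.sin(w),0]); print('t',s['clock'],'flap est',np.arctan2(v[2],v@x),'r',np.hypot(v[2],v@x),'F',s['contact_force'],'w',s['width'],s['gripper_force'],'q',s['qpos'])
for k in range(1,int(n)+1):
    t=(b-a)*k/n; Q=R.from_rotvec(-t*y).as_matrix(); g2=H+Q@v; M2=R.from_rotvec(-t*f*y).as_matrix()@M
    print(M.T@(g2-M2[:,2]*.019-p), np.degrees(R.from_matrix(M.T@M2).as_rotvec()))
E
python3 arc.py 0 .3 5 1
```

```text
t 12.6 flap est -0.14410358354241248 r 0.2371467634762194 F [-4.1667  2.4459  4.6135] w 0.01257151825381655 39.441994428634644 q [-0.1104  0.4858  1.4703 -0.0039  1.1816  0.0131]
[-0.0001  0.0005 -0.0141] [-3.4377 -0.0005  0.0124]
[-0.0001  0.0002 -0.0282] [-6.8754 -0.0011  0.0247]
[-0.0002 -0.0009 -0.0422] [-10.3132  -0.0016   0.0371]
[-0.0002 -0.0029 -0.0562] [-13.7509  -0.0022   0.0494]
[-0.0003 -0.0057 -0.07  ] [-17.1886  -0.0027   0.0618]
```

```bash
sed -i 's/g=p+M\[:,2\]\*.019/g=p-M[:,2]*.019/; s/g2-M2\[:,2\]\*.019-p/g2+M2[:,2]*.019-p/' arc.py; python3 arc.py 0 .3 5 1
```

```text
t 12.6 flap est 0.016814217813600832 r 0.23456832963200816 F [-4.1667  2.4459  4.6135] w 0.01257151825381655 39.441994428634644 q [-0.1104  0.4858  1.4703 -0.0039  1.1816  0.0131]
[-0.0001  0.0005 -0.0141] [-3.4377 -0.0005  0.0124]
[-0.0001  0.0002 -0.0282] [-6.8754 -0.0011  0.0247]
[-0.0002 -0.0009 -0.0422] [-10.3132  -0.0016   0.0371]
[-0.0002 -0.0029 -0.0562] [-13.7509  -0.0022   0.0494]
[-0.0003 -0.0057 -0.07  ] [-17.1886  -0.0027   0.0618]
```

Call:
servo_tool(
  series="0 0 -0.014 -3.4 0 0 1; 0 0 -0.028 -6.9 0 0 1; 0 -0.001 -0.042 -10.3 0 0 1; 0 -0.003 -0.056 -13.75 0 0 1; 0 -0.006 -0.07 -17.2 0 0 1",
)

```text
clock: 13.1
position: [0.6607, -0.0047, 0.1843]
ee_rot: [0.116, 0.74, 0.655, 0.1]
contact_force: [0.8, 2.9, -2.7]
width: 0.0125
gripper_force: 39.7
```

```bash
python3 arc.py 0 .3 5 1
```

```text
t 13.1 flap est 0.3138186204798631 r 0.23454103173010196 F [ 0.7671  2.8774 -2.7019] w 0.012533885370589522 39.66316759586334 q [-0.1079  0.2848  1.6582 -0.0102  0.8915  0.019 ]
[-0.0001  0.0006 -0.0141] [-3.4377 -0.0035  0.0125]
[-0.0001  0.0004 -0.0282] [-6.8754 -0.0071  0.0249]
[-0.0002 -0.0007 -0.0423] [-10.3132  -0.0106   0.0374]
[-0.0002 -0.0026 -0.0562] [-13.7509  -0.0141   0.0498]
[-0.0002 -0.0053 -0.0701] [-17.1886  -0.0177   0.0623]
```

Call:
servo_tool(
  series="0 0 -0.014 -3.4 0 0 1; 0 0 -0.028 -6.9 0 0 1; 0 -0.001 -0.042 -10.3 0 0 1; 0 -0.003 -0.056 -13.75 0 0 1; 0 -0.006 -0.07 -17.2 0 0 1",
)

```text
clock: 13.6
position: [0.6345, -0.0014, 0.25]
ee_rot: [0.226, 0.714, 0.633, 0.197]
contact_force: [0.5, 2.9, -2.0]
width: 0.0126
gripper_force: 39.7
```

```bash
python3 arc.py 0 .07 2 1
python3 - <<'E'
from h import *
a=eyes.get_image('side')[...,::-1]; a=cv2.resize(a[100:250,220:380],None,fx=4,fy=4,interpolation=2)
cv2.imwrite('pics/s4.png',a)
E
```

```text
t 13.6 flap est 0.6159597469280897 r 0.234629104137379 F [ 0.4955  2.9363 -2.0487] w 0.01262268796916717 39.701122641563416 q [-0.1037  0.0887  1.8697 -0.0258  0.5747  0.0344]
[-0.      0.0005 -0.0082] [-2.0053 -0.0047  0.007 ]
[-0.0001  0.0006 -0.0165] [-4.0107 -0.0094  0.0139]
```

View pics/s4.png

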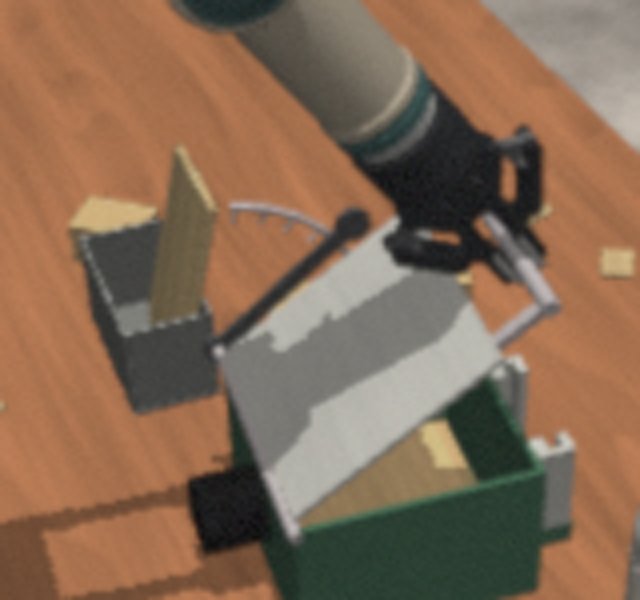

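The flap is rising, and the pointer tip at crop (353,222) has not moved. I'll compare the rod's near corner (548,300) with the pointer tip through the same camera.

Run:
```python
from geo import *
w=np.radians(-7.); x=np.array([np.cos(w),np.sin(w),0]); y=np.array([-x[1],x[0],0]); H=np.array([.436,.0428,.13])
def f(n,px,off):
    e,d=ray(S,px); t=((H+off*y-e)@y)/(d@y); v=e+t*d-H; print(n,px,np.hypot(v@x,v[2]).round(4),np.arctan2(v[2],v@x).round(4))
s=cv2.imread('pics/side0.png'); g=cv2.cvtColor(s,cv2.COLOR_BGR2GRAY)
r=g[146:166,299:318]; m=(cv2.GaussianBlur(r,(3,3),0)<60).astype(np.uint8)
d=cv2.distanceTransform(cv2.resize(m,None,fx=4,fy=4,interpolation=1),2,5); _,mx,_,l=cv2.minMaxLoc(d); print('tip rad',mx/4)
f('pointer',(299+l[0]/4-.4,146+l[1]/4-.4),.11)
f('pointer eye',(225+332.5/4-.5,130+104/4-.5),.11)
f('pointer now',(220+353.5/4-.5,100+222/4-.5),.11)
c=lambda u,v:(220+(u+.5)/4-.5,100+(v+.5)/4-.5)
f('rod now',c(549,302),-.078)
f('rod shut',(225+575/4-.5,130+313/4-.5),-.078)
```

```text
tip rad 2.549224853515625
pointer (307.6, 155.85) 0.1439 0.6706
pointer eye (307.625, 155.5) 0.1448 0.677
pointer now (307.875, 155.0) 0.1465 0.6823
rod now (356.875, 175.125) 0.2365 0.6049
rod shut (368.25, 207.75) 0.2378 0.0021
```

Call:
servo_tool(
  series="0 0 -0.008 -2 0 0 1; 0 0.001 -0.0165 -4 0 0 1; 0 0.001 -0.0165 -4 0 0 1; 0 0.001 -0.0165 -4 0 0 1; 0 0.001 -0.0165 -4 0 0 1",
)

```text
clock: 14.15
position: [0.6265, -0.0004, 0.2626]
ee_rot: [0.249, 0.706, 0.626, 0.218]
contact_force: [1.5, 4.1, -0.8]
width: 0.0124
gripper_force: 40.5
```

```bash
python3 arc.py 0 .07 1 1
```

```text
t 14.15 flap est 0.6796883843074104 r 0.2346071227490559 F [ 1.4596  4.1258 -0.8357] w 0.01238092448399751 40.46638369560242 q [-0.1025  0.0488  1.9185 -0.0328  0.5007  0.0412]
[-0.0001  0.0007 -0.0165] [-4.0107 -0.0115  0.0138]
```

```bash
python3 -c "
from rig import manip
print(manip.sign_off())"
```

```text
the job is handed in; nothing more can be done
None
```

I've handed the job in: the gate stands in the grey bin, and the gripper is holding the flap up at about 0.67 rad against the pointer's measured 0.68 rad. The sign-off gave no verdict.

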